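# Hold the spread retaining ring at the axle groove

## Task

To refit the belt drive's retaining ring, take the red cap off the end of the upright axle, put it in the open drawer of the small parts cabinet and push the drawer fully shut. Then lift the blue-handled ring pliers from their stand, squeeze them to spread the ring and slide it down over the axle, without forcing it, to the dark groove. Finish holding it there for me to inspect, pliers still gripped, the ring fully spread, level with the groove and not leaning hard on the drive, and leave the other things on the bench where they are.

Things in the scene. Friction and masses are not known exactly. Their poses are not given: they have to be found in the camera images.
- cap_mid (a point): Middle of the loose red plastic cap, a ribbed cylinder 38 mm across and 36 mm high, 25 g, that stands upright over the axle end; this point is on its axis (z), 20 mm above its open lower rim and 16 mm below its flat top. The hollow, 33 mm wide, goes 14 mm up from the rim and takes the axle end; the rest is solid.
- drawer_floor (a point): Centre of the drawer's inner floor; moves with the drawer. x points to the back of the cabinet: the drawer opens towards -x. Inside it is 120 mm long (x), 82 mm wide, its walls rise 34 mm above this floor, the cabinet's top panel is 44 mm above it. The middle of the part that is out lies 63 mm minus half the joint value from this point towards -x.
- parts_cabinet_drawer0_handle (a point): Middle of the drawer's dark bar handle, 62 mm long, 35 mm out from the drawer front (towards -x) and 43 mm above the worktop. The grey and white cabinet is 165 mm deep, 124 mm wide, 78 mm high, and fixed.
- parts_cabinet_drawer0 (a joint): How far the drawer is open, in m: 0 is fully shut, up to 0.105. It slides with about 1 N of friction and stays where it is left.
- groove (a point): On the axle's centre line at mid height of its dark groove, 55 mm above the worktop; z up. The axle is 30 mm thick, its chamfered end 23 mm above this point; the groove is 6 mm high. A brass washer 39 mm across has its face 6 mm below this point, under it a pulley 54 mm across and a round flange 82 mm across, fixed to the worktop.
- ring_centre (a point): Centre of the steel retaining ring, at mid thickness; axes as pliers_grip. The ring is captive on the pliers' tips, 3 mm thick, about 45 mm across, its gap and eyes towards the pliers' axis, which runs 23.8 mm from this point towards +x. Fully spread its bore is round, 35 mm wide; relaxed, about 27 mm wide, it does not pass over the axle.
- pliers_grip (a point): Grip point of the pliers, on their axis between the two blue handles, 106.5 mm above the ring. z up along the pliers, y from handle to handle: squeeze along y. A handle is 14 mm thick (x) and reaches 26 mm above and 34 mm below here; over both it is 56 mm relaxed, 40 mm fully squeezed, outer faces then parallel. Spring: 5 N a handle at first, 13 N at the end.
- plier_stand: Black and silver stand, fixed; origin under the pliers' axis, axes as pliers_grip. The pliers (0.17 kg, 134 mm high, top 146 mm above the worktop) stand on it upright, tips down, the ring flat on its plate 12 mm above the worktop; the 10 mm bolt at their pivot in an open-topped notch of the upright back rest behind them (+x side, up to 81 mm above the worktop). Nothing grips them: lift straight up; the ring clears the back rest.
- leg_l (a joint): Swing of one leg of the pliers in rad: 0 relaxed, 0.16 at the stop, with the ring fully spread.
- hex_key: Bystander: black hex key, 72 by 28 mm, 5 mm thick, lying flat; origin at its underside.
- screwdriver: Bystander: orange screwdriver, 175 mm long, lying; origin at its underside.
- caliper: Bystander: steel caliper, 205 mm long, lying flat; origin at its underside.
- tape: Bystander: roll of beige tape, 104 mm across, 25 mm high, at the far left; origin at its underside.
- timer: Bystander: white timer, 62 by 62 by 18 mm; origin at its underside.
- amber_bottle: Bystander: brown bottle, 46 mm across and 104 mm high, at the back; origin at its underside.
- wash_bottle: Bystander: white wash bottle with a red cap and bent spout, 195 mm high, at the back; origin at its underside.

How it is judged:
On the way, in this order (a step that is already met when the one before it is completed fails the run):
1. the cap lies in the drawer, let go (x of cap_mid in the frame of drawer_floor between -0.066 and 0.066 m and y of cap_mid in the frame of drawer_floor between -0.043 and 0.043 m and z of cap_mid in the frame of drawer_floor between 0 and 0.045 m and contact force between the fingers and cap below 0.2 N), for 0.2 s.
2. the drawer is fully shut with the cap in it (x of cap_mid in the frame of drawer_floor between -0.066 and 0.066 m and y of cap_mid in the frame of drawer_floor between -0.043 and 0.043 m and z of cap_mid in the frame of drawer_floor between 0 and 0.045 m and value of joint parts_cabinet_drawer0 below 0.006 m), for 0.2 s.
At the end, for the whole second after the job is handed in: Cap in the shut drawer (open < 6 mm). Fingers grip the pliers (> 5 N) with the ring held spread (leg > 0.14 rad), round the axle: centre within 3.5 mm of the axle line and 3 mm of the groove's mid height, tilt < 0.09 rad, pressing on the drive < 8 N (all of step 2 and value of joint leg_l above 0.14 rad and horizontal distance between ring_centre and groove below 0.0035 m and z of ring_centre in the frame of groove between -0.003 and 0.003 m and angle between ring_centre's own z axis and vertical below 0.09 rad and contact force between the fingers and pliers above 5 N and contact force between pliers and drive below 8 N and velocity of joint leg_l between -0.05 and 0.05 rad/s); the arm keeps its last pose, push and grip.
It fails at once if the ring or pliers are rammed against the drive (over 45 N) (contact force between pliers and drive above 45 N).
It fails at once if a bystander is knocked about (moved over 25 mm) (distance of any of hex_key, screwdriver, caliper, tape, timer, amber_bottle, wash_bottle from where it was at the start of the episode above 0.025 m).
It also fails if it takes over 72 s, if anything falls off the work surface, if the arm or the gripper's body presses on something with over 40 N, if the wrist force passes 120 N, or if a joint passes its speed limit or range.

## Robot

A 6-joint arm with a two-finger parallel gripper is mounted at the origin on a cart in front of the work surface, level with it; the furniture and walls round the work are solid. World frame = base frame: x ahead of the robot, y to its left, z up, the work surface at z = 0. Lengths are in m, angles in rad, forces in N, time in s.
With the tool pointing down it reaches from about 0.35 to 0.85 m from the base axis. Payload 8.1 kg.
Tool frame: the origin (TCP) lies between the finger pads; the fingertips stand 11 mm ahead of it and the grasp point (between the pads) lies 8 mm behind it (robot.tips_ahead is the distance from the TCP to the fingertips, in m); z points along the fingers, y is the line along which they close (so a half turn about z gives the same grasp; the last joint's range is limited). The gripper opens to 93 mm and grips with 3 to 60 N. Pads are 15 mm wide; open, the fingers measure 128 mm over their backs; the gripper's body (75 mm by 188 mm) begins 65 mm behind the grasp point.
Start: joints at [1.222, 0.13, 1.488, -0, 1.523, -0.085], TCP at [0.156, 0.579, 0.23] pointing down, gripper open.
Joint ranges: [-2.96, 2.96], [-0.89, 2.26], [0.02, 2.5], [-1.34, 4.48], [0, 2.73], [-2.66, 2.66]. Speed limits (rad/s): [2.39, 2.39, 2.79, 3.14, 3.14, 3.14].

## Interface

Orientations are given as a rotation vector (axis times angle).
In Python, from plant import robot gives the robot as it stands. The module is installed in compiled form; this text tells all that it offers.
- The arm moves only by the tool move_arm, never from a script. Its argument "deltas" is one flat list of numbers, 7 for each row, row after row: the shift along the tool's x, y, z in m, then the turn, a rotation vector about the tool's x, y, z in rad, then the opening, from 0 (shut) to 1 (fully open). A call has 1 to 12 rows; each row is the pose to reach, as a shift and turn from the pose commanded when the call began, along the tool's axes at that moment; what a row does not reach only later rows make up. A row lasts 1/8 s, in which the tool goes at most 62.5 mm and 10.7 degrees, less where a joint would pass 70% of its speed; a pose out of reach is approached as far as the arm can. A call with a gripper value outside its range is refused whole. The fingers move at their own pace and stop on an object; "squeeze" is the grip in N (left out, the last holds). Time passes only in rows, so rows that repeat a pose let the fingers close. It gives the time, the measured TCP pose, the force, the opening and the grip force at its end, in the units of the state.
- robot.read_state(): the state, without advancing time (a new reading comes with each control period).
- robot.read_camera(name): name is "scene" or "side" or "wrist"; returns (picture, depth): 400x640x3 uint8, red, green, blue; 400x640 float32, m along the optical axis (not along the pixel's ray), 0 where there is no reading.
- robot.camera_model(name): a dict with "K" (3x3 intrinsics, pixels), "k1" (the pictures are not rectified: a ray, as slopes to the right and down, at radius r is drawn at 1 + k1 r^2 times it, then the intrinsics apply), "R" (3x3) and "t" (3): a world point X has camera coordinates R X + t; the wrist camera has in their place "tool_from_camera" (4x4, takes a point from camera to tool coordinates, whose origin is the TCP and whose axes are the flange's). Camera axes: x right, y down, z forward; pixel columns grow to the right and rows downward; lengths in m; the calibration is good to about 2 mm. A picture is of the moment at which its call begins: read the wrist's pose just before it. camera_model takes no time and is no camera call.
- robot.close_job(): hands the job in; it is judged then, once.
Trained networks look in the newest picture that a camera, given by its name, has taken for a name from the list of things; names that differ only in an ending like _2 or _b are one class to them, and where a whole thing is asked for, a point or a joint stands for the part that bears it (a point fixed in the world has none). Each returns a list of dicts, best first, with "confidence" (0 to 1); they miss things now and then, are a little off and sometimes report something else, mostly with a low value. They report only what shows in the picture. A call takes as long as a camera call.
- robot.recognise(camera, label): "uv" ([column, row] in pixels, amid what is visible of it).
The state is a dict: "t": time; "q": joint angles; "dq": joint speeds; "joint_torque": joint torques, N m; "tool_pos": TCP position; "orientation": TCP orientation; "force": force on the tool from outside, world axes, zero at the start; "wrist_torque": the same for the moment, N m; "opening": finger opening in m; "gripper_force": force on a finger pad.
Only numpy, scipy, OpenCV 4.12 (cv2) and the standard library are available. Lean on these libraries where they do the work, as an engineer would, in place of code of your own. Each camera call takes 0.05 s, during which the arm holds its last target. There are 200 camera calls.

## Working session

There is one attempt and no reset: what is moved stays moved. The work goes in short steps, Python scripts to look and compute and a tool call to move; the robot and the scene stay as the last step left them, time stands still between calls to the robot, and variables do not carry over. Pictures are saved under pics/ and viewed, at most 10 in all, crops included, and the job is handed in when it is done.

Besides the shell and the picture viewer there is one more tool, called after "Emit:" in YAML: its name, and indented under it one key for each argument. move_arm: Moves the arm, as the interface text tells. Its arguments: {"type":"object","properties":{"deltas":{"type":"array","items":{"type":"number"}},"squeeze":{"type":"number"}},"required":["deltas"]}

```bash
mkdir -p pics; cat > h.py <<'E'
import numpy as np, cv2
from scipy.spatial.transform import Rotation as R
from plant import robot
def snap(name,fn=None):
    s=robot.read_state(); im,d=robot.read_camera(name); m=robot.camera_model(name)
    if fn: cv2.imwrite('pics/'+fn,im[:,:,::-1])
    if 'R' in m: Rw,tw=np.array(m['R']).T,-np.array(m['R']).T@np.array(m['t'])
    else:
        T=np.array(m['tool_from_camera']); Rt=R.from_rotvec(s['orientation']).as_matrix()
        Rw=Rt@T[:3,:3]; tw=Rt@T[:3,3]+s['tool_pos']
    K=np.array(m['K']); v,u=np.mgrid[:400,:640]
    p=np.stack([(u-K[0,2])/K[0,0],(v-K[1,2])/K[1,1]],-1); q=p.copy()
    for _ in range(8): q=p/(1+m['k1']*(q**2).sum(-1,keepdims=True))
    X=np.concatenate([q,np.ones((400,640,1))],-1)*d[...,None]@Rw.T+tw
    X[d==0]=np.nan
    return im,d,X,s,(Rw,tw,q)
def near(X,uv,r=4):
    u,v=map(int,uv); return np.nanmedian(X[v-r:v+r+1,u-r:u+r+1].reshape(-1,3),0)
E
python3 - <<'E'
from h import *
ims=[]
for c in ['scene','side']:
    im,d,X,s,_=snap(c,c+'0.png')
    for l in ['cap_mid','parts_cabinet_drawer0_handle','drawer_floor','pliers_grip','plier_stand','ring_centre','hex_key','screwdriver','caliper','timer','tape','amber_bottle','wash_bottle']:
        r=robot.recognise(c,l)
        print(c,l,[(np.round(a['uv']),round(a['confidence'],2),near(X,a['uv']).round(3)) for a in r[:2]])
print(s)
E
```

```text
scene cap_mid [(array([342., 229.]), 0.65, array([ 0.428, -0.068,  0.094])), (array([430., 246.]), 0.38, array([ 0.605, -0.245,  0.045]))]
scene parts_cabinet_drawer0_handle [(array([446., 284.]), 0.64, array([ 0.52 , -0.368,  0.022]))]
scene drawer_floor [(array([447., 291.]), 0.67, array([ 0.459, -0.405,  0.062])), (array([295., 210.]), 0.56, array([0.422, 0.143, 0.073]))]
scene pliers_grip [(array([298., 208.]), 0.65, array([0.425, 0.137, 0.075]))]
scene plier_stand [(array([296., 227.]), 0.91, array([0.416, 0.137, 0.012]))]
scene ring_centre [(array([294., 209.]), 0.84, array([0.423, 0.152, 0.074]))]
scene hex_key [(array([448., 289.]), 0.52, array([ 0.464, -0.4  ,  0.062]))]
scene screwdriver [(array([371., 296.]), 0.67, array([ 0.354, -0.257,  0.015]))]
scene caliper [(array([241., 200.]), 0.78, array([ 0.395,  0.458, -0.   ]))]
scene timer [(array([260., 214.]), 0.7, array([0.378, 0.294, 0.015]))]
scene tape [(array([228., 182.]), 0.84, array([0.435, 0.616, 0.008]))]
scene amber_bottle [(array([430., 245.]), 0.74, array([ 0.605, -0.245,  0.049])), (array([371., 293.]), 0.31, a
[... 1306 characters left out ...]
]))]
{'t': 0.7, 'q': array([ 1.22161469e+00,  1.30375336e-01,  1.48818232e+00, -1.81583822e-06,
        1.52299711e+00, -8.54291142e-02]), 'dq': array([-3.45104308e-04, -2.42276043e-04, -2.86277044e-05, -3.23572711e-04,
        2.86306786e-04,  2.38747751e-04]), 'joint_torque': array([ 1.76708538e-03, -5.59556937e+01, -4.91975248e+01,  7.69419735e-02,
        2.13246112e-02,  4.50515461e-05]), 'tool_pos': array([0.15642437, 0.57926687, 0.22965969]), 'orientation': array([4.13100219e-01, 3.11430412e+00, 5.75077328e-05]), 'force': array([ 0.28903516, -0.34880601,  0.264627  ]), 'wrist_torque': array([-0.04832428, -0.00673969,  0.04318983]), 'gripper_force': 0.0, 'opening': 0.09297977316307737}
```

View pics/scene0.png

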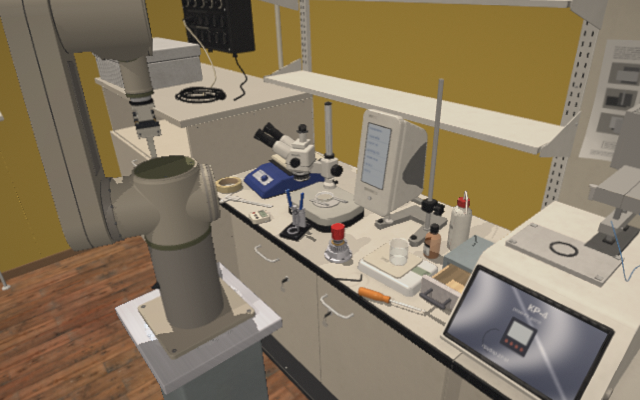

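View pics/side0.png

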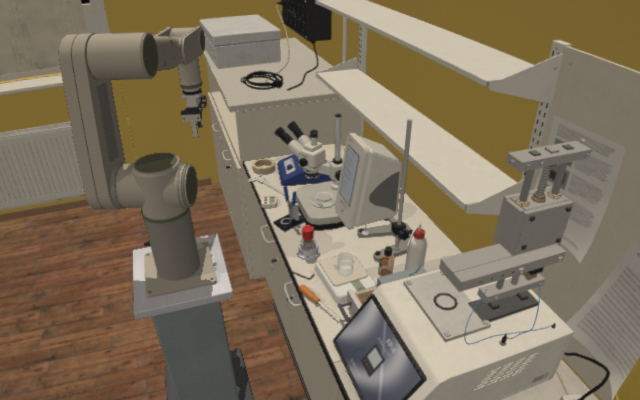

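The scene view shows the cap at (338,231), the pliers at (296,210) and the open drawer at (442,291), with the KP-4 screen partly hiding the drawer. I'll get the obstacle heights and the wrist camera geometry next.

```bash
cat >> h.py <<'E'
def go(p,yaw,s=None,steps=None):
    """tool deltas to world pos p with tool pointing down, x axis at yaw (deg)"""
    s=s or robot.read_state(); R0=R.from_rotvec(s['orientation'])
    y=np.radians(yaw); Rt=np.array([[np.cos(y),np.sin(y),0],[np.sin(y),-np.cos(y),0],[0,0,-1]]).T
    d=R0.inv().apply(np.array(p)-s['tool_pos']); r=(R0.inv()*R.from_matrix(Rt)).as_rotvec()
    print('shift',d.round(4),'turn',r.round(4),'rows>=',max(np.linalg.norm(d)/.0625,np.degrees(np.linalg.norm(r))/10.7).round(1))
E
python3 - <<'E'
from h import *
print(np.array(robot.camera_model('wrist')['tool_from_camera']).round(3),robot.camera_model('wrist')['K'])
P=[]
for c in ['scene','side']:
    im,d,X,s,_=snap(c); P.append(X.reshape(-1,3))
P=np.concatenate(P); P=P[~np.isnan(P).any(1)]
# height map 4cm cells max z (cm), x .2-.9,y .6..-.7
print('y\\x',list(range(20,92,4)))
for y in np.arange(.64,-.72,-.04):
    row=[]
    for x in np.arange(.2,.92,.04):
        m=(P[:,0]>=x)&(P[:,0]<x+.04)&(P[:,1]<=y)&(P[:,1]>y-.04)&(P[:,2]>-.1)
        row.append('%3d'%(P[m,2].max()*100) if m.any() else '  .')
    print('%5.2f'%y,' '.join(row))
go((.35,.25,.36),130)
go((.38,-.1,.36),90)
E
```

```text
[[-0.001 -0.954 -0.301  0.085]
 [ 1.    -0.001  0.001  0.   ]
 [-0.001 -0.301  0.954 -0.155]
 [ 0.     0.     0.     1.   ]] [[279.14175473   0.         320.83407492]
 [  0.         279.14175473 197.39419443]
 [  0.           0.           1.        ]]
y\x [20, 24, 28, 32, 36, 40, 44, 48, 52, 56, 60, 64, 68, 72, 76, 80, 84, 88]
 0.64  59   .   .   0   2   2   2   0   0   .   .   .  68  68  68  68  68  68
 0.60  64   .   .   0   2   0   2   4   5   6   .   .   .  68  68  68  68  68
 0.56  64   .   .   0   2   2   3   5   6   9   9   9   9  68  68  68  68  68
 0.52  64   .   .   0   1   0   4   5   6  10  10  10  10  68  68  68  68  68
 0.48   .   .   .   1   1   0   4   6   6  10  10  10  10  68  68  68  68  68
 0.44   .   .   .   0   0   0   4  28  28  10   .  10  10  68  68  68  68  68
 0.40   .   .   .   0   0  27  28  28  27   8   4  10  35  68  68  68  68  68
 0.36   .   .   .   0   1  27  28  25  25  22   4   6   5  68  68  68  68  68
 0.32   .   .   .   2   2   1  25  24  24  23   5   .   .  68  68  68  68  68
 0.28   .   .   .   2   2   0   5  24  30  29  16   5   .  68  68  68
[... 1326 characters left out ...]
  71  36
-0.44   .   .   .   3   8  14  18  19  19  19  19  19  18  68  69  70  72  73
-0.48   .   .   .   4   8  13  18  19  20  20  20  20  18  18  19  18  18  64
-0.52   .   .   .   4   8  13  18  19  20  20  20  20  19  19  19  19  18  59
-0.56   .   .   .   3   8  13  18  19  20  20  20  20  19  19  18  18  18  59
-0.60   .   .   .   4   8  13  18  19  39  39  39  60  61  61  60  60  19  60
-0.64   .   .   .   3   8  13  18  19  39  39  39  60  60  61  60  60  18  59
-0.68   .   .   .   3   8  13  18  19  39  39  39  39  48  39  48  48  19  49
shift [-0.2727 -0.2674 -0.1304] turn [ 0.     -0.      0.6088] rows>= 6.5
shift [-0.3929 -0.5974 -0.1304] turn [ 0.    -0.     1.307] rows>= 11.6
```

Emit:
move_arm:
  deltas: [-0.05,-0.05,-0.03,0,0,0.1,1,-0.1,-0.1,-0.06,0,0,0.2,1,-0.14,-0.14,-0.08,0,0,0.35,1,-0.18,-0.18,-0.1,0,0,0.45,1,-0.22,-0.22,-0.13,0,0,0.55,1,-0.26,-0.27,-0.13,0,0,0.65,1,-0.285,-0.325,-0.13,0,0,0.8,1,-0.31,-0.38,-0.13,0,0,0.95,1,-0.33,-0.435,-0.13,0,0,1.1,1,-0.35,-0.49,-0.13,0,0,1.2,1,-0.37,-0.545,-0.13,0,0,1.3,1,-0.393,-0.597,-0.13,0,0,1.307,1]

```text
t: 3.0
tool_pos: [0.3796, -0.0998, 0.3602]
orientation: [2.222, 2.218, 0.001]
force: [1.0, 0.3, -0.1]
opening: 0.0932
gripper_force: 0.0
```

```bash
python3 - <<'E'
from h import *
im,d,X,s,_=snap('wrist','w1.png'); print(s['t'],s['tool_pos'])
for l in ['cap_mid','parts_cabinet_drawer0_handle','drawer_floor','hex_key','screwdriver']:
    r=robot.recognise('wrist',l)
    print(l,[(np.round(a['uv']),round(a['confidence'],2),near(X,a['uv']).round(3)) for a in r[:2]])
E
```

```text
3.0 [ 0.37963045 -0.09980693  0.36017023]
cap_mid [(array([352., 138.]), 0.83, array([ 0.424, -0.053,  0.1  ]))]
parts_cabinet_drawer0_handle [(array([376., 288.]), 0.8, array([ 0.486, -0.345,  0.048]))]
drawer_floor [(array([380., 288.]), 0.59, array([ 0.496, -0.345,  0.048]))]
hex_key []
screwdriver [(array([312., 240.]), 0.74, array([ 0.362, -0.255,  0.021]))]
```

View pics/w1.png

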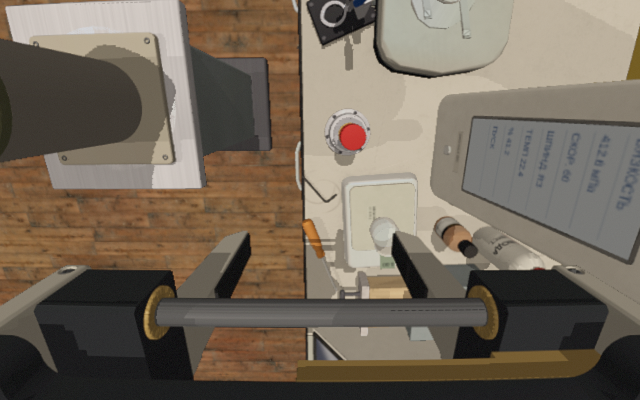

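The wrist view shows the red cap at (352,138), the stand at the top left (345,15) and the drawer partly behind the gripper at (375,290). The monitor front starts at about column 435.

```bash
python3 - <<'E'
from h import *
im,d,X,s,(Rw,tw,q)=snap('wrist')
r,g,b=[im[...,i].astype(int) for i in range(3)]
m=(r>120)&(g<70)&(b<70)&(X[...,2]>.03); m[:60]=0; m[220:]=0
P=X[m]; zt=np.nanpercentile(P[:,2],90); print('ztop',zt,len(P))
T=P[abs(P[:,2]-zt)<.004]; (c,rad)=cv2.minEnclosingCircle(T[:,:2].astype(np.float32)); print('top centre',c,rad,T.mean(0))
P=X.reshape(-1,3);P=P[~np.isnan(P).any(1)]
for y in np.arange(.04,-.2,-.04):
    k=P[(abs(P[:,1]-y)<.02)&(P[:,0]>.45)&(P[:,2]>.1)]; print(round(y,2),k[:,0].min().round(3) if len(k) else None)
# drive flange z range circle
k=P[(np.hypot(P[:,0]-c[0],P[:,1]-c[1])<.06)&(P[:,2]>.004)&(P[:,2]<.035)]
print('flange',cv2.minEnclosingCircle(k[:,:2].astype(np.float32)),np.percentile(k[:,2],[5,50,95]))
go((c[0],c[1],.2),180); go((c[0],c[1],.1),180)
E
```

```text
ztop 0.10137003575215475 531
top centre (0.42653724551200867, -0.05286026746034622) 0.018987342715263367 [ 0.42609789 -0.05261     0.1002445 ]
0.04 None
0.0 0.539
-0.04 0.45
-0.08 0.45
-0.12 0.54
-0.16 None
flange ((0.42659586668014526, -0.05299723148345947), 0.04094414785504341) [0.00764304 0.01072105 0.02930145]
shift [0.0435 0.0466 0.1599] turn [ 5.0000e-04  2.0000e-04 -1.5688e+00] rows>= 8.4
shift [0.0435 0.0465 0.2599] turn [ 5.0000e-04  2.0000e-04 -1.5688e+00] rows>= 8.4
```

Emit:
move_arm:
  deltas: [0.025,0.025,0.04,0,0,0,1,0.047,0.047,0.09,0,0,0,1,0.047,0.047,0.15,0,0,0,1,0.047,0.047,0.21,0,0,0,1,0.047,0.047,0.255,0,0,0,1,0.047,0.047,0.278,0,0,0,1,0.047,0.047,0.278,0,0,0,0.3,0.047,0.047,0.278,0,0,0,0.3,0.047,0.047,0.278,0,0,0,0.3,0.047,0.047,0.278,0,0,0,0.3,0.047,0.047,0.278,0,0,0,0.3]
  squeeze: 12

```text
t: 4.72
tool_pos: [0.4273, -0.0508, 0.0822]
orientation: [2.221, 2.221, 0.001]
force: [0.9, 0.4, 0.3]
opening: 0.0476
gripper_force: 0.0
```

Emit:
move_arm:
  deltas: [0,0,0,0,0,0,0.25,0,0,0,0,0,0,0.25,0,0,0,0,0,0,0.25,0,0,-0.02,0,0,0,0.25,0,0,-0.06,0,0,0,0.25,0,0,-0.12,0,0,0,0.25,-0.05,0,-0.16,0,0,0,0.25,-0.1,0,-0.19,0,0,0,0.25,-0.15,0,-0.21,0,0,0,0.25,-0.19,0,-0.22,0,0,0,0.25,-0.19,0,-0.22,0,0,0,0.25]

```text
t: 6.1
tool_pos: [0.4266, -0.2432, 0.302]
orientation: [2.225, 2.217, -0.001]
force: [0.3, 0.8, -1.4]
opening: 0.0381
gripper_force: 12.0
```

```bash
python3 - <<'E'
from h import *
im,d,X,s,_=snap('wrist','w2.png'); print(s['t'],s['tool_pos'],s['opening'],s['gripper_force'])
np.save('w2.npy',X)
for l in ['cap_mid','parts_cabinet_drawer0_handle','drawer_floor']:
    r=robot.recognise('wrist',l)
    print(l,[(np.round(a['uv']),round(a['confidence'],2),near(X,a['uv']).round(3)) for a in r[:2]])
E
```

```text
6.1 [ 0.4266396  -0.24317543  0.30199911] 0.03814087601270406 11.99944366193165
cap_mid [(array([319., 261.]), 0.65, array([ 0.425, -0.238,  0.32 ]))]
parts_cabinet_drawer0_handle [(array([384., 235.]), 0.7, array([ 0.528, -0.347,  0.054]))]
drawer_floor [(array([284., 177.]), 0.67, array([ 0.366, -0.261,  0.021])), (array([387., 239.]), 0.65, array([ 0.535, -0.369,  0.023]))]
```

View pics/w2.png

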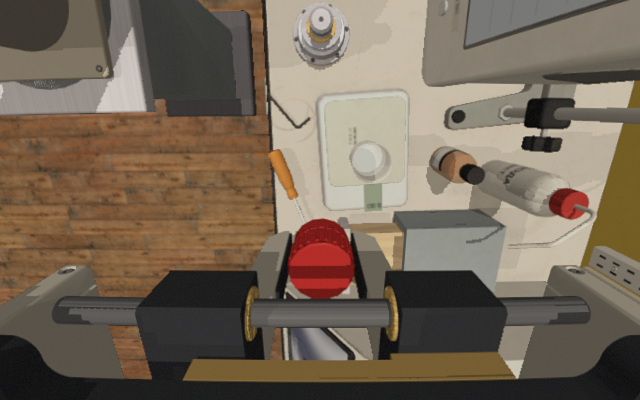

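The cap is gripped. The cabinet top is at columns 395–503 from row 212 down, with the wooden drawer at its left (350–400, 225–262).

```bash
python3 - <<'E'
from h import *
X=np.load('w2.npy').reshape(-1,3); X=X[~np.isnan(X).any(1)]
top=X[(abs(X[:,2]-.078)<.006)&(X[:,0]>.48)&(X[:,1]<-.28)&(X[:,1]>-.46)&(X[:,0]<.75)]
print(len(top),top.min(0),top.max(0),cv2.minAreaRect(top[:,:2].astype(np.float32)))
# left (y max) edge and front (x min) edge fits
xs=np.arange(.54,.68,.01); e=[(x,top[abs(top[:,0]-x)<.005][:,1].max()) for x in xs if (abs(top[:,0]-x)<.005).any()]
p=np.polyfit(*zip(*e),1);print('side edge slope',p)
ys=np.arange(-.42,-.3,.01); e=[(y,top[abs(top[:,1]-y)<.005][:,0].min()) for y in ys if (abs(top[:,1]-y)<.005).sum()>3]
print('front edge',np.round(e,3).tolist(),np.polyfit(*zip(*e),1))
for y in np.arange(-.29,-.46,-.01):
    print(round(y,2),[('%3d'%(1000*np.median(k))) if len(k:=X[(abs(X[:,1]-y)<.005)&(abs(X[:,0]-x)<.005)][:,2]) else '  .' for x in np.arange(.38,.58,.01)])
E
```

```text
4617 [ 0.55246438 -0.44009145  0.0720026 ] [ 0.70586095 -0.28007111  0.08394294] ((0.6287055015563965, -0.3615404963493347), (0.15119017660617828, 0.16023848950862885), 1.1874724626541138)
side edge slope [ 0.02055787 -0.33822627]
front edge [[-0.42, 0.681], [-0.41, 0.671], [-0.4, 0.554], [-0.39, 0.554], [-0.38, 0.553], [-0.37, 0.554], [-0.36, 0.553], [-0.35, 0.553], [-0.34, 0.553], [-0.33, 0.552], [-0.32, 0.652]] [-0.56972895  0.37372998]
-0.29 [' 18', '  0', '  0', '  0', '  0', ' 24', ' 28', ' 29', ' 29', ' 29', ' 29', ' 29', ' 29', ' 29', ' 29', ' 29', ' 29', ' 29', ' 28', ' 25']
-0.3 [' 12', '  0', '  0', '  0', '  0', ' 21', ' 28', ' 28', ' 28', ' 29', ' 29', ' 29', ' 29', ' 29', ' 29', ' 29', ' 29', ' 29', ' 29', ' 24']
-0.31 ['  5', '  0', '  0', '  0', '  0', ' 14', ' 28', ' 28', ' 28', ' 28', ' 28', ' 28', ' 29', ' 29', ' 29', ' 27', ' 27', ' 27', ' 27', '  0']
-0.32 ['  0', '  1', '  0', '  0', '  0', '  0', ' 13', ' 26', ' 25', '  .', '  .', ' 22', ' 29', ' 29', ' 27', '  0', '  0', '  0', '  0', '  0']
-0.33 ['  0', ' 11', '  0', '  0', '  0', '  0', '  0', '  0', ' 33',
[... 1287 characters left out ...]
 '  .', '  .', '  .', '  .', '  .', '  .', '  .', '  .', '  .', '  .', '  .', '  .', '  .', ' 22', ' 22', ' 22']
-0.43 ['  .', '  .', '  .', '  .', '  .', '  .', '  .', '  .', '  .', ' 64', ' 55', '  .', '  .', '  .', '  .', '  .', '  .', ' 22', ' 22', ' 22']
-0.44 ['  .', '  .', '  .', '  .', '  .', '  .', '  .', '  .', ' 65', ' 65', ' 55', '  .', '  .', '  .', '  .', '  .', '  .', '  .', '  .', '  .']
-0.45 ['  .', '  .', '  .', '  .', '  .', '  .', '  .', '  .', ' 65', ' 65', '  .', '  .', '  .', '  .', '  .', '  .', '  .', '  .', '  .', '  .']
-0.46 [' 44', ' 51', ' 55', '  .', '  .', '  .', '129', '136', '141', '147', '148', '154', '  .', '  .', '  .', '  .', '  .', '  .', '  .', '  .']
```

```bash
python3 - <<'E'
from h import *
im,d,X,s,_=snap('wrist')
R0=R.from_rotvec(s['orientation']); P=X.reshape(-1,3); ok=~np.isnan(P).any(1)
P=R0.inv().apply(np.where(ok[:,None],P,9)-s['tool_pos'])
for z0 in np.arange(-.06,.016,.006):
    k=P[(abs(P[:,2]-z0)<.003)&(abs(P[:,1])<.09)&(abs(P[:,0])<.04)]
    if len(k): l=k[k[:,1]<0];r=k[k[:,1]>0]; print(z0.round(3),len(k),'y',l[:,1].min().round(4) if len(l) else 0,r[:,1].max().round(4) if len(r) else 0,'x',k[:,0].min().round(3),k[:,0].max().round(3))
# drawer from scene+side
for c in ['scene','side']:
    im,d,X,s,_=snap(c); Q=X.reshape(-1,3); 
    k=Q[(Q[:,0]>.36)&(Q[:,0]<.56)&(Q[:,1]<-.33)&(Q[:,1]>-.435)&(Q[:,2]>.012)&(Q[:,2]<.07)]
    for x in np.arange(.4,.56,.01):
        j=k[abs(k[:,0]-x)<.005]
        if len(j): print(c,x.round(2),len(j),np.percentile(j[:,2],[5,50,95]).round(3),np.percentile(j[:,1],[5,95]).round(3))
E
```

```text
-0.06 85 y -0.0257 0.0247 x -0.009 0.011
-0.054 264 y -0.0277 0.0265 x -0.009 0.011
-0.048 408 y -0.0294 0.0282 x 0.001 0.011
-0.042 401 y -0.0308 0.0296 x -0.002 0.011
-0.036 490 y -0.0356 0.0344 x -0.007 0.011
-0.03 469 y -0.0357 0.0346 x -0.008 0.011
-0.024 423 y -0.0351 0.0339 x -0.008 0.011
-0.018 3495 y -0.0351 0.0335 x -0.021 0.017
-0.012 594 y -0.0351 0.0332 x -0.012 0.017
-0.006 503 y -0.0344 0.0327 x 0.002 0.018
-0.0 431 y -0.0344 0.0324 x 0.001 0.017
0.006 338 y -0.0332 0.0295 x 0.001 0.017
0.012 207 y -0.0251 0.0245 x 0.002 0.017
scene 0.4 5 [0.012 0.012 0.013] [-0.365 -0.35 ]
scene 0.41 18 [0.041 0.045 0.046] [-0.419 -0.366]
scene 0.42 112 [0.039 0.045 0.048] [-0.426 -0.363]
scene 0.43 21 [0.042 0.044 0.047] [-0.424 -0.366]
scene 0.44 23 [0.041 0.045 0.048] [-0.424 -0.366]
scene 0.45 144 [0.019 0.044 0.061] [-0.424 -0.338]
scene 0.46 485 [0.019 0.049 0.065] [-0.431 -0.342]
scene 0.47 50 [0.061 0.063 0.065] [-0.428 -0.342]
scene 0.48 4 [0.052 0.054 0.056] [-0.353 -0.346]
scene 0.49 13 [0.047 0.054 0.056] [-0.353 -0.347]
scene 0.5 17 [0.036 0.048 0.056] [-0.352 -0.347]
sce
[... 375 characters left out ...]
8] [-0.404 -0.365]
side 0.42 73 [0.042 0.048 0.051] [-0.425 -0.365]
side 0.43 16 [0.042 0.047 0.05 ] [-0.42  -0.365]
side 0.44 9 [0.042 0.045 0.048] [-0.397 -0.361]
side 0.45 67 [0.022 0.048 0.066] [-0.39  -0.337]
side 0.46 119 [0.026 0.064 0.069] [-0.405 -0.337]
side 0.47 32 [0.057 0.065 0.069] [-0.396 -0.344]
side 0.48 18 [0.045 0.055 0.059] [-0.384 -0.342]
side 0.49 35 [0.024 0.043 0.058] [-0.355 -0.345]
side 0.5 35 [0.022 0.039 0.058] [-0.352 -0.344]
side 0.51 29 [0.028 0.045 0.058] [-0.351 -0.343]
side 0.52 20 [0.036 0.048 0.058] [-0.349 -0.345]
side 0.53 10 [0.05  0.055 0.057] [-0.35 -0.34]
side 0.54 3 [0.055 0.057 0.059] [-0.344 -0.343]
side 0.55 10 [0.048 0.061 0.067] [-0.341 -0.331]
```

Emit:
move_arm:
  deltas: [-0.05,0.03,0.03,0,0,0,0.25,-0.1,0.06,0.06,0,0,0,0.25,-0.142,0.085,0.1,0,0,0,0.25,-0.142,0.085,0.15,0,0,0,0.25,-0.142,0.085,0.19,0,0,0,0.25,-0.142,0.085,0.2,0,0,0,0.25]

```text
t: 7.2
tool_pos: [0.5102, -0.3804, 0.0976]
orientation: [-2.216, -2.218, 0.001]
force: [-0.4, -0.1, -0.5]
opening: 0.0382
gripper_force: 12.0
```

```bash
python3 - <<'E'
from h import *
im,d,X,s,_=snap('wrist','w3.png'); print(s['tool_pos'],s['force'])
Q=X.reshape(-1,3)
for y in np.arange(-.33,-.37,-.006):
    print(round(y,3),[('%3d'%(1000*np.median(k))) if len(k:=Q[(abs(Q[:,1]-y)<.003)&(abs(Q[:,0]-x)<.003)][:,2]) else '  .' for x in np.arange(.41,.58,.006)])
go((.512,-.387,.043),90)
E
```

```text
[ 0.51018001 -0.3803635   0.09759522] [-0.44729695 -0.12673282 -0.5492038 ]
-0.33 ['  0', '  0', '  0', '  0', '  0', '  0', '  0', '  0', ' 27', ' 37', ' 27', '  0', '  0', '  0', '  0', '  0', '  0', '  0', '  0', '  0', '  0', '  0', '  0', '  0', ' 58', ' 78', ' 78', ' 78', ' 78']
-0.336 ['  0', '  0', '  0', '  0', '  0', '  0', '  0', '  0', ' 65', ' 65', ' 46', '  0', '  0', '  0', '  0', '  0', '  0', '  0', '  0', '  0', '  0', '  0', '  0', '  0', ' 58', ' 78', ' 78', ' 78', ' 78']
-0.342 ['  0', '  0', '  0', '187', '189', '205', '103', '  .', ' 65', '186', '185', '185', '185', '185', ' 35', ' 32', ' 33', ' 33', ' 35', ' 34', '183', '185', '185', '185', '184', ' 79', ' 78', ' 78', ' 79']
-0.348 ['  0', '  0', '174', '187', '188', '205', '207', '186', '185', '194', '194', '194', '194', '191', '186', '186', '186', '186', '186', '186', '188', '194', '194', '194', '194', ' 79', '185', '186', '206']
-0.354 ['  0', '  0', '  0', '175', '189', '189', '207', '189', '205', '195', '195', '195', '195', '195', '189', '189', '189', '189', '189', '189', '194', '195', '195', '195', '195', '205', '188', '206', '206']
-0.36 ['  0', '  0', ' 46', ' 45', '189', ' 45', '206', '206', '206', '196', '195', '200', '200', '200', '201', '201', '201', '201', '201', '201', '200', '200', '200', '200', '200', '204', '205', '205', ' 78']
-0.366 ['  0', '  0', ' 47', ' 47', '185', ' 46', ' 46', ' 46', ' 65', '194', '194', ' 53', ' 22', '182', ' 22', '101', '103', '104', '102', ' 22', '182', ' 22', ' 22', ' 22', ' 71', ' 77', ' 78', ' 78', ' 78']
shift [-0.0063  0.0014  0.0556] turn [-0.0036 -0.0032  0.0008] rows>= 0.9
```

View pics/w3.png

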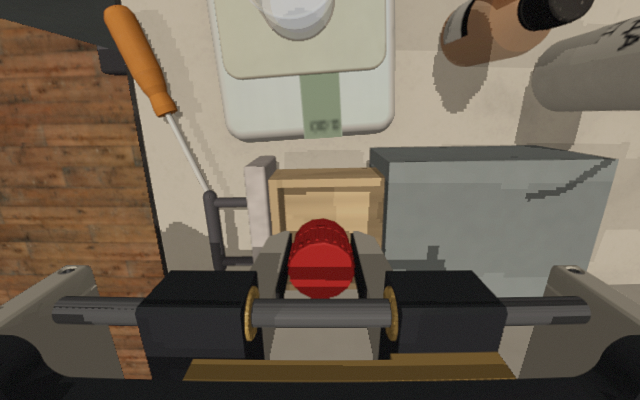

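The cap hangs over the open wooden drawer, between the front panel (column 260) and the cabinet front (column 375). I'll lower it and release narrowly.

Emit:
move_arm:
  deltas: [-0.006,0.001,0.02,0,0,0,0.25,-0.006,0.001,0.04,0,0,0,0.25,-0.006,0.001,0.053,0,0,0,0.25,-0.006,0.001,0.053,0,0,0,0.25,-0.006,0.001,0.053,0,0,0,0.45,-0.006,0.001,0.053,0,0,0,0.45,-0.006,0.001,0.053,0,0,0,0.45]

```text
t: 8.12
tool_pos: [0.5134, -0.3891, 0.0495]
orientation: [2.22, 2.22, 0.0]
force: [1.5, 0.2, 1.3]
opening: 0.0417
gripper_force: 0.5
```

Emit:
move_arm:
  deltas: [0,0,-0.015,0,0,0,0.45,0,0,-0.04,0,0,0,0.45,0,0,-0.09,0,0,0,0.45,0,-0.05,-0.1,0,0,0,0.2,0,-0.1,-0.1,0,0,0,0,0,-0.145,-0.1,0,0,0,0,0,-0.151,-0.1,0,0,0,0,0,-0.151,-0.1,0,0,0,0]

```text
t: 9.12
tool_pos: [0.3622, -0.3892, 0.1498]
orientation: [2.221, 2.219, -0.0]
force: [-0.3, 0.4, -0.3]
opening: 0.0008
gripper_force: 0.0
```

```bash
python3 - <<'E'
from h import *
im,d,X,s,_=snap('wrist','w4.png'); print(s['t'],s['tool_pos'],s['force'],s['opening'])
r,g,b=[im[...,i].astype(int) for i in range(3)]
m=(r>110)&(g<70)&(b<70)&(X[...,2]<.08)&(X[...,1]<-.3); P=X[m]
print('cap',len(P),P.min(0),P.max(0),np.median(P,0))
print('scr', robot.recognise('wrist','screwdriver')[:1])
k=X[(X[...,2]>.003)&(X[...,2]<.02)&(X[...,0]>.37)&(X[...,0]<.45)&(X[...,1]>-.42)&(X[...,1]<-.28)]
if len(k): print('low stuff',k.min(0),k.max(0))
h=X[(abs(X[...,2]-.045)<.008)&(X[...,0]>.38)&(X[...,0]<.45)&(X[...,1]<-.33)]
if len(h): print('handle',h.min(0),h.max(0))
E
```

```text
9.125 [ 0.36219028 -0.38921314  0.14984566] [-0.28562741  0.37494901 -0.26475019] 0.0008081055692529069
cap 1334 [ 0.49095868 -0.4077841   0.02440628] [ 0.52897444 -0.37128496  0.06049375] [ 0.50783803 -0.38703898  0.05816809]
scr [{'uv': [324.8, 59.0], 'confidence': 0.74}]
low stuff [ 0.37000712 -0.38302008  0.00310378] [ 0.4496908  -0.28011255  0.01995489]
handle [ 0.39557577 -0.46307912  0.03709927] [ 0.44995866 -0.35535141  0.05298305]
```

View pics/w4.png

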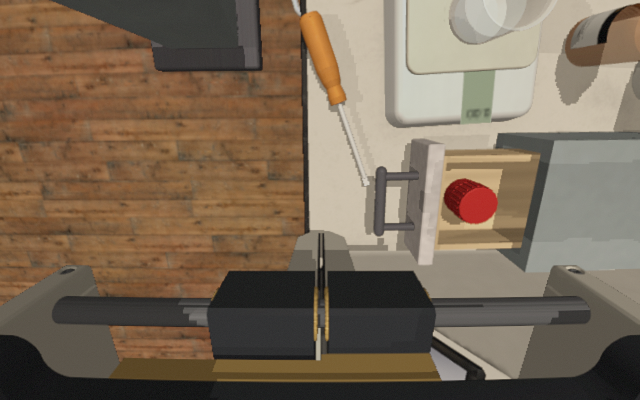

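The cap stands upright in the drawer at (470,200), and the handle is at (381,200). The screwdriver tip at (367,183) lies low, so the fingertips pass above it.

Emit:
move_arm:
  deltas: [0,0,0.05,0,0,0,0,0,0,0.09,0,0,0,0,0,0,0.105,0,0,0,0,0,0.015,0.105,0,0,0,0,0,0.03,0.105,0,0,0,0,0,0.042,0.105,0,0,0,0,0,0.055,0.105,0,0,0,0,0,0.068,0.105,0,0,0,0,0,0.081,0.105,0,0,0,0,0,0.094,0.105,0,0,0,0,0,0.107,0.105,0,0,0,0,0,0.112,0.105,0,0,0,0]

```text
t: 10.72
tool_pos: [0.4748, -0.3886, 0.0435]
orientation: [2.221, 2.222, 0.0]
force: [-2.3, 0.4, 1.9]
opening: 0.0002
gripper_force: 0.7
```

Emit:
move_arm:
  deltas: [0,0.004,0,0,0,0,0,0,0.008,0,0,0,0,0,0,0.01,0,0,0,0,0]

```text
t: 11.1
tool_pos: [0.4838, -0.3886, 0.0435]
orientation: [-2.221, -2.221, 0.0]
force: [-1.0, 0.7, 0.7]
opening: 0.0006
gripper_force: 0.5
```

Emit:
move_arm:
  deltas: [0,0.003,0,0,0,0,0,0,0.006,0,0,0,0,0]

```text
t: 11.35
tool_pos: [0.4849, -0.3886, 0.0433]
orientation: [-2.216, -2.215, 0.009]
force: [-33.8, 4.1, 20.8]
opening: 0.0004
gripper_force: 17.6
```

```bash
python3 - <<'E'
from h import *
s=robot.read_state(); print(s['tool_pos'],s['force'])
for c in ['scene','side']:
    im,d,X,s,_=snap(c); k=X[(abs(X[...,2]-.05)<.02)&(X[...,0]>.42)&(X[...,0]<.6)&(X[...,1]<-.34)&(X[...,1]>-.43)]
    h,e=np.histogram(k[:,0],np.arange(.42,.6,.006)); print(c,[(round(a,3),int(n)) for a,n in zip(e,h) if n])
E
```

```text
[ 0.48490242 -0.38858844  0.04331442] [-33.76535984   4.11805846  20.76452751]
scene [(np.float64(0.462), 26), (np.float64(0.468), 37), (np.float64(0.474), 18), (np.float64(0.48), 14), (np.float64(0.486), 21), (np.float64(0.492), 18), (np.float64(0.498), 36), (np.float64(0.504), 9), (np.float64(0.51), 4), (np.float64(0.516), 2), (np.float64(0.522), 1), (np.float64(0.528), 1), (np.float64(0.534), 110), (np.float64(0.54), 42), (np.float64(0.546), 16), (np.float64(0.552), 15), (np.float64(0.57), 2), (np.float64(0.576), 3), (np.float64(0.582), 1)]
side [(np.float64(0.462), 4), (np.float64(0.468), 14), (np.float64(0.474), 3), (np.float64(0.552), 1)]
```

The drawer is shut: the front face is at x≈0.537 and the push met its stop. Next I retreat and go to the pliers.

Emit:
move_arm:
  deltas: [0,-0.02,0,0,0,0,0,0,-0.06,-0.01,0,0,0,0,0,-0.095,-0.05,0,0,0,0,0,-0.095,-0.11,0,0,0,0,0.02,-0.095,-0.165,0,0,0,0.5,0.07,-0.095,-0.2,0,0,0,1,0.13,-0.095,-0.227,0,0,0,1,0.19,-0.095,-0.227,0,0,0,1,0.25,-0.095,-0.227,0,0,0,1,0.31,-0.095,-0.227,0,0,0,1,0.37,-0.095,-0.227,0,0,0,1,0.43,-0.095,-0.227,0,0,0,1]

```text
t: 12.95
tool_pos: [0.3948, 0.0431, 0.2712]
orientation: [2.221, 2.22, 0.003]
force: [0.7, -0.3, -0.1]
opening: 0.076
gripper_force: 0.0
```

Emit:
move_arm:
  deltas: [0.06,0,-0.01,0,0,0,1,0.12,0,-0.02,0,0,0,1,0.125,0,-0.02,0,0,0,1]

```text
t: 13.32
tool_pos: [0.3946, 0.17, 0.2917]
orientation: [2.215, 2.228, 0.004]
force: [-0.8, -0.6, -0.0]
opening: 0.0927
gripper_force: 0.0
```

```bash
python3 - <<'E'
from h import *
im,d,X,s,_=snap('wrist','w5.png'); np.save('w5.npy',X); print(s['t'],s['tool_pos'])
for l in ['pliers_grip','ring_centre','plier_stand']:
    r=robot.recognise('wrist',l)
    print(l,[(np.round(a['uv']),round(a['confidence'],2),near(X,a['uv']).round(3)) for a in r[:2]])
r,g,b=[im[...,i].astype(int) for i in range(3)]
m=(b>70)&(b>r*1.6)&(b>g*1.25)&(X[...,2]>.04)&(X[...,2]<.17); n,L,st,ce=cv2.connectedComponentsWithStats(m.astype(np.uint8))
for i in range(1,n):
    if st[i,4]>40:
        P=X[L==i]; T=P[P[:,2]>np.nanpercentile(P[:,2],95)-.012]; print(ce[i].round(),st[i,4],P.min(0).round(3),P.max(0).round(3),'top',T.mean(0).round(4),cv2.minAreaRect(T[:,:2].astype(np.float32)))
E
```

```text
13.325 [0.39462912 0.16999668 0.29174825]
pliers_grip [(array([346., 200.]), 0.71, array([0.428, 0.136, 0.077]))]
ring_centre [(array([306.,  86.]), 0.66, array([0.371, 0.29 , 0.016])), (array([344., 200.]), 0.63, array([0.426, 0.134, 0.078]))]
plier_stand [(array([333., 185.]), 0.59, array([0.411, 0.147, 0.015]))]
[409.   1.] 126 [0.476 0.382 0.04 ] [0.522 0.39  0.06 ] top [0.5097 0.3853 0.0534] ((0.5068114995956421, 0.3853144347667694), (0.003506081411615014, 0.03138408809900284), 82.322998046875)
[579.  35.] 204 [0.694 0.347 0.053] [0.752 0.359 0.075] top [0.7237 0.3524 0.0594] ((0.7228273153305054, 0.35226044058799744), (0.006180913653224707, 0.05778418481349945), 82.8838119506836)
[336. 190.] 129 [0.405 0.147 0.073] [0.424 0.171 0.144] top [0.4118 0.1666 0.1414] ((0.4121187627315521, 0.16585882008075714), (0.013110100291669369, 0.008723242208361626), 24.65113067626953)
[349. 221.] 260 [0.423 0.112 0.09 ] [0.438 0.13  0.144] top [0.4316 0.1186 0.1395] ((0.43197718262672424, 0.11707986146211624), (0.012144549749791622, 0.009970859624445438), 13.45785903930664)
```

View pics/w5.png

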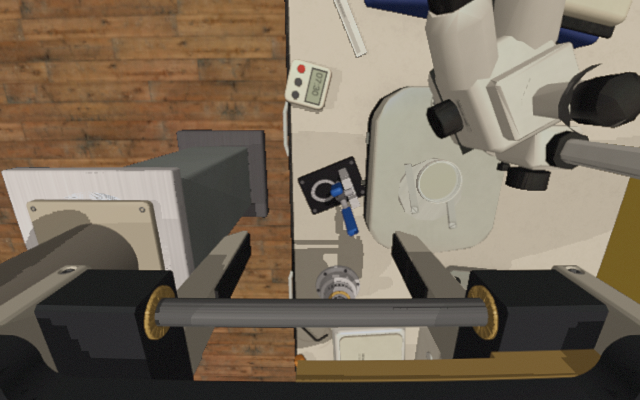

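Close to the image centre, the handles show at (336,190) and (349,221) and the ring at (322,190). The squeeze axis lies at about 112°, so I turn the tool to yaw 202°, which puts the camera on the ring side.

```bash
python3 - <<'E'
from h import *
go((.4217,.142,.26),202.4)
E
```

```text
shift [-0.0233  0.0267  0.0304] turn [-6.0000e-04  2.0000e-04 -1.9626e+00] rows>= 10.5
```

Emit:
move_arm:
  deltas: [0,0,0,0,0,-0.18,1,0,0,0,0,0,-0.36,1,-0.005,0.005,0.005,0,0,-0.54,1,-0.01,0.01,0.01,0,0,-0.72,1,-0.015,0.015,0.015,0,0,-0.9,1,-0.02,0.02,0.02,0,0,-1.08,1,-0.023,0.027,0.03,0,0,-1.26,1,-0.023,0.027,0.03,0,0,-1.44,1,-0.023,0.027,0.03,0,0,-1.62,1,-0.023,0.027,0.03,0,0,-1.8,1,-0.023,0.027,0.03,0,0,-1.96,1,-0.023,0.027,0.03,0,0,-1.96,1]

```text
t: 15.02
tool_pos: [0.4221, 0.1417, 0.2604]
orientation: [0.601, -3.083, 0.0]
force: [0.4, -0.6, 0.6]
opening: 0.0933
gripper_force: 0.0
```

```bash
python3 - <<'E'
from h import *
im,d,X,s,_=snap('wrist','w6.png'); np.save('w6.npy',X); print(s['t'],s['tool_pos'],s['orientation'])
r,g,b=[im[...,i].astype(int) for i in range(3)]
m=(b>60)&(b>r*1.6)&(b>g*1.25)&(X[...,2]>.08)&(X[...,2]<.16); n,L,st,ce=cv2.connectedComponentsWithStats(m.astype(np.uint8))
C=[]
for i in range(1,n):
    if st[i,4]>40:
        P=X[L==i]; T=P[P[:,2]>np.nanpercentile(P[:,2],98)-.004]; q=cv2.minAreaRect(T[:,:2].astype(np.float32)); C.append(q[0]); print(ce[i].round(),st[i,4],P.max(0).round(3),'top',T.mean(0).round(4),q)
if len(C)==2:
    C=np.array(C); v=C[0]-C[1]; v*=np.sign(v[1]); a=np.degrees(np.arctan2(v[1],v[0])); print('mid',C.mean(0),'y axis',a,np.linalg.norm(v))
    go((*C.mean(0),.112),a+90)
E
```

```text
15.025 [0.42209121 0.14166053 0.2604404 ] [ 6.01465885e-01 -3.08330243e+00  3.94278476e-04]
[340. 189.] 238 [0.419 0.17  0.144] top [0.4113 0.1645 0.1424] ((0.4115127623081207, 0.16509602963924408), (0.011798406019806862, 0.00844296533614397), 24.149188995361328)
[298. 189.] 255 [0.438 0.128 0.145] top [0.4318 0.1159 0.1425] ((0.4319886565208435, 0.1158083826303482), (0.012427829205989838, 0.00732785789296031), 28.377681732177734)
mid [0.42175071 0.14045221] y axis 112.55978849202532 0.05337166281355806
shift [ 0.0008 -0.0012  0.1485] turn [-0.0001 -0.0001 -0.0107] rows>= 2.4
```

View pics/w6.png

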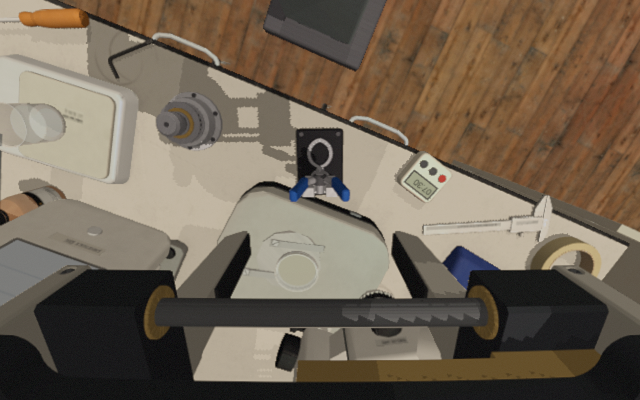

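The pliers' blue handles show at (298,189) and (340,189), aligned with the tool, with the ring at (320,152). I'll descend and squeeze.

Emit:
move_arm:
  deltas: [0.001,-0.001,0.05,0,0,-0.01,1,0.001,-0.001,0.1,0,0,-0.01,1,0.001,-0.001,0.135,0,0,-0.01,1,0.001,-0.001,0.148,0,0,-0.01,1,0.001,-0.001,0.148,0,0,-0.01,1,0.001,-0.001,0.148,0,0,-0.01,0.6,0.001,-0.001,0.148,0,0,-0.01,0.4,0.001,-0.001,0.148,0,0,-0.01,0.3,0.001,-0.001,0.148,0,0,-0.01,0.3,0.001,-0.001,0.148,0,0,-0.01,0.3,0.001,-0.001,0.148,0,0,-0.01,0.3]
  squeeze: 30

```text
t: 16.45
tool_pos: [0.4241, 0.1418, 0.1157]
orientation: [-0.622, 3.073, -0.003]
force: [0.4, 0.9, 7.1]
opening: 0.0392
gripper_force: 30.0
```

Emit:
move_arm:
  deltas: [0,0,0,0,0,0,0.3,0,0,0,0,0,0,0.3,0,0,0,0,0,0,0.3]

```text
t: 16.82
tool_pos: [0.424, 0.1422, 0.1155]
orientation: [-0.622, 3.073, -0.001]
force: [0.1, -1.1, 12.7]
opening: 0.039
gripper_force: 30.0
```

Emit:
move_arm:
  deltas: [0,0,-0.01,0,0,0,0.3,0,0,-0.03,0,0,0,0.3,0,0,-0.06,0,0,0,0.3,0,0,-0.1,0,0,0,0.3,0,0,-0.14,0,0,0,0.3,0,0,-0.14,0,0,0,0.3]

```text
t: 17.58
tool_pos: [0.4229, 0.1424, 0.2563]
orientation: [-0.622, 3.073, 0.0]
force: [-0.7, -0.3, -2.4]
opening: 0.0392
gripper_force: 30.0
```

```bash
python3 - <<'E'
from h import *
im,d,X,s,_=snap('wrist','w7.png'); np.save('w7.npy',X); print(s['t'],s['tool_pos'],s['orientation'],s['force'],s['opening'])
R0=R.from_rotvec(s['orientation']); P=R0.inv().apply(X.reshape(-1,3)-s['tool_pos']).reshape(400,640,3)
# points near ring in tool frame: z ~ .09-.115, x ~.024
m=(abs(P[...,2]-.1)<.02)&(abs(P[...,0]-.024)<.035)&(abs(P[...,1])<.04)
k=P[m]; print(len(k),k.min(0),k.max(0),np.percentile(k[:,2],[5,50,95]))
k=k[(k[:,0]>.0)]; 
print(cv2.minEnclosingCircle(k[:,:2].astype(np.float32)))
A=np.c_[k[:,:2],np.ones(len(k))]; print('plane',np.linalg.lstsq(A,k[:,2],rcond=None)[0])
v,u=np.where(m); crop=im[max(v.min()-30,0):v.max()+30,u.min()-30:u.max()+30]; print(v.min(),u.min())
cv2.imwrite('pics/w7c.png',cv2.resize(crop,None,fx=4,fy=4,interpolation=cv2.INTER_CUBIC)[:600,:800,::-1])
E
```

```text
17.575 [0.42289523 0.14243401 0.25630381] [-6.21910338e-01  3.07348241e+00  2.65790980e-04] [-0.67897921 -0.27228378 -2.43712791] 0.039241114171408076
707 [ 0.00109494 -0.02139435  0.08005657] [0.04849211 0.02171379 0.10378655] [0.09153006 0.09973708 0.10129228]
((0.023612095043063164, 0.0007890679989941418), 0.025451861321926117)
plane [0.05876554 0.00189322 0.09751254]
151 297
```

View pics/w7c.png

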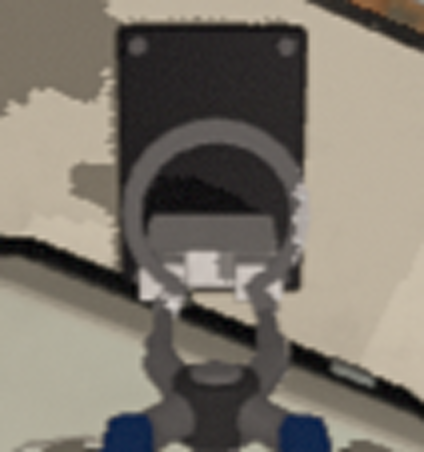

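The ring is spread (opening 39 mm) and level, and it has cleared the stand. Next I carry it over the axle.

```bash
python3 - <<'E'
from h import *
go((.4525,-.053,.25),180)
E
```

```text
shift [ 0.0477 -0.1917  0.0038] turn [1.000e-04 2.400e-03 3.993e-01] rows>= 3.2
```

Emit:
move_arm:
  deltas: [0.004,-0.02,0,0,0,0.1,0.3,0.012,-0.055,0,0,0,0.2,0.3,0.022,-0.09,0.002,0,0,0.3,0.3,0.032,-0.13,0.003,0,0.002,0.4,0.3,0.042,-0.17,0.004,0,0.002,0.4,0.3,0.048,-0.192,0.004,0,0.002,0.4,0.3,0.048,-0.192,0.004,0,0.002,0.4,0.3,0.048,-0.192,0.004,0,0.002,0.4,0.3]

```text
t: 18.62
tool_pos: [0.451, -0.0528, 0.2473]
orientation: [-0.001, -3.137, -0.001]
force: [-0.1, 0.4, -2.1]
opening: 0.039
gripper_force: 30.0
```

```bash
cat > rm.py <<'E'
from h import *
from scipy.optimize import least_squares
im,d,X,s,_=snap('wrist','w8.png'); print(s['t'],s['tool_pos'],s['orientation'],s['force'],s['opening'])
R0=R.from_rotvec(s['orientation']); P=R0.inv().apply(X.reshape(-1,3)-s['tool_pos']).reshape(400,640,3)
m=(abs(P[...,2]-.1)<.005)&(abs(P[...,0]-.028)<.03)&(abs(P[...,1])<.03)&(P[...,0]>.012)
k=P[m]; A=np.c_[k[:,:2],np.ones(len(k))]
def fit(k,r): # ring annulus by angular bins: mean of inner & outer radii = mid radius
    c=np.array([.026,0.])
    for _ in range(20):
        v=k[:,:2]-c; a=np.arctan2(v[:,1],v[:,0]); rr=np.hypot(*v.T); B=np.round(a/.2)
        q=[(b*.2,np.median(rr[B==b])) for b in np.unique(B) if (B==b).sum()>3]; q=np.array(q)
        M=np.c_[np.cos(q[:,0]),np.sin(q[:,0]),np.ones(len(q))]; w=np.linalg.lstsq(M,q[:,1],rcond=None)[0]; c=c+w[:2]
    return c,w[2],len(q)
c,rm,nb=fit(k,0); pl=np.linalg.lstsq(A,k[:,2],rcond=None)[0]
print('ring tool',c,rm,nb,'plane',pl,'outer',cv2.minEnclosingCircle(k[:,:2].astype(np.float32)))
zr=np.median(k[:,2])+.0015; ringw=R0.apply([*c,zr])+s['tool_pos']; print('ring world',ringw)
W=X.reshape(-1,3); g=W[(np.hypot(W[:,0]-.4265,W[:,1]+.053)<.03)&(W[:,2]>.07)&(W[:,2]<.085)]
if len(g)>10: print('axle top',len(g),cv2.minEnclosingCircle(g[:,:2].astype(np.float32)),np.percentile(g[:,2],[5,50,95]))
f=W[(np.hypot(W[:,0]-.4265,W[:,1]+.053)<.05)&(W[:,2]>.005)&(W[:,2]<.02)]
if len(f)>10: print('flange',len(f),cv2.minEnclosingCircle(f[:,:2].astype(np.float32)))
cv2.imwrite('pics/c8.png',cv2.resize(im[100:250,240:400],None,fx=4,fy=4)[:,:,::-1])
go((s['tool_pos'][0]+.4265-ringw[0],s['tool_pos'][1]-.0529-ringw[1],s['tool_pos'][2]+.055-ringw[2]),180)
E
python3 rm.py
```

```text
18.625 [ 0.45103512 -0.05284386  0.24734289] [-1.30466276e-03 -3.13744530e+00 -9.20880805e-04] [-0.12473911  0.39171983 -2.14133301] 0.0389850336865863
ring tool [0.02719472 0.0001499 ] 0.019676587261740357 25 plane [-0.02432498  0.001121    0.1005959 ] outer ((0.02726212702691555, 0.0002947022730950266), 0.02209855243563652)
ring world [ 0.42342088 -0.05261175  0.14619886]
axle top 382 ((0.4277988076210022, -0.05368852615356445), 0.014821612276136875) [0.07542516 0.07823477 0.0796163 ]
flange 732 ((0.42713141441345215, -0.05381223186850548), 0.041052885353565216)
shift [-0.0032 -0.0005  0.0915] turn [ 0.0004 -0.0035 -0.0001] rows>= 1.5
```

View pics/c8.png

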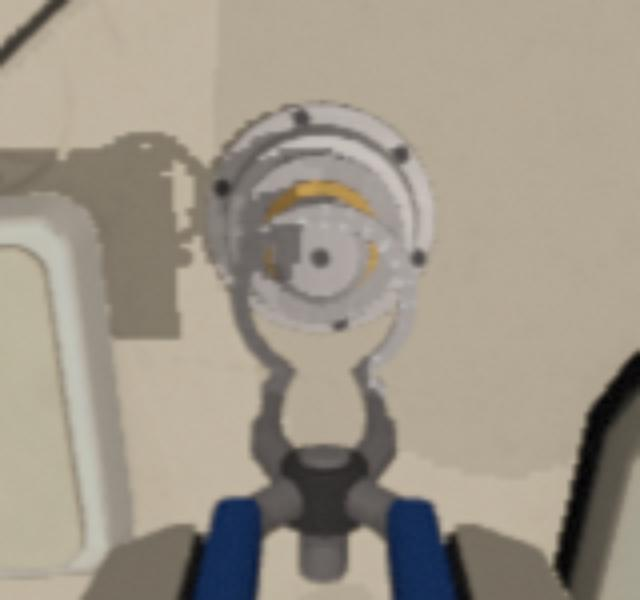

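Below the tips, the crop shows the ring around the axle end at (320,258), a few mm off. I'll correct, go down close, and measure again.

Emit:
move_arm:
  deltas: [-0.004,-0.001,0.03,0,0,0,0.3,-0.004,-0.001,0.05,0,0,0,0.3,-0.004,-0.001,0.056,0,0,0,0.3,-0.004,-0.001,0.056,0,0,0,0.3,-0.004,-0.001,0.056,0,0,0,0.3]

```text
t: 19.3
tool_pos: [0.4562, -0.0545, 0.1938]
orientation: [-0.001, -3.141, 0.001]
force: [0.4, 0.1, -1.9]
opening: 0.0393
gripper_force: 30.0
```

```bash
python3 rm.py
```

```text
19.3 [ 0.45624726 -0.0544751   0.19376331] [-6.07255140e-04 -3.14131740e+00  1.21544029e-03] [ 0.43829438  0.07688941 -1.8556969 ] 0.03927260341606804
ring tool [0.02713714 0.00015747] 0.01969556132480639 25 plane [-0.02071197  0.00378698  0.10049303] outer ((0.02714966982603073, 0.0002481088740751147), 0.02217411994934082)
ring world [ 0.42908233 -0.05438547  0.09252709]
axle top 600 ((0.42698028683662415, -0.05382481589913368), 0.014904369600117207) [0.07548705 0.07817435 0.07941642]
flange 953 ((0.42692509293556213, -0.053681641817092896), 0.041057515889406204)
shift [0.0026 0.0016 0.0376] turn [-0.0008 -0.0002 -0.0005] rows>= 0.6
```

Emit:
move_arm:
  deltas: [0.002,0.0006,0,0,0,0,0.3,0.002,0.0006,0.006,0,0,0,0.3,0.002,0.0006,0.012,0,0,0,0.3,0.002,0.0006,0.016,0,0,0,0.3,0.002,0.0006,0.02,0,0,0,0.3,0.002,0.0006,0.02,0,0,0,0.3]

```text
t: 20.1
tool_pos: [0.4533, -0.0539, 0.1721]
orientation: [-0.001, -3.139, 0.0]
force: [-0.2, -0.4, -1.9]
opening: 0.0393
gripper_force: 30.0
```

```bash
python3 rm.py
```

```text
20.1 [ 0.45331102 -0.05394979  0.17212818] [-1.24667251e-03 -3.13878229e+00  3.60990735e-04] [-0.19501722 -0.43436445 -1.9429844 ] 0.03931749325101659
ring tool [0.02843693 0.00029495] 0.017717210585438212 31 plane [0.02199017 0.01015024 0.0980926 ] outer ((0.02716320939362049, 0.00010367055801907554), 0.02220245636999607)
ring world [ 0.42459132 -0.05365531  0.07145808]
axle top 1468 ((0.42905181646347046, -0.053217753767967224), 0.02544371597468853) [0.07128737 0.07566538 0.07928897]
flange 1066 ((0.4267507791519165, -0.05366319790482521), 0.04107777029275894)
shift [-0.0017  0.0008  0.0168] turn [-0.0003 -0.0023 -0.0009] rows>= 0.3
```

Emit:
move_arm:
  deltas: [-0.0005,0,0.005,0,0,0,0.3,-0.0005,0,0.01,0,0,0,0.3,-0.0005,0,0.014,0,0,0,0.3,-0.0005,0,0.0165,0,0,0,0.3,-0.0005,0,0.0165,0,0,0,0.3,-0.0005,0,0.0165,0,0,0,0.3,-0.0005,0,0.0165,0,0,0,0.3]

```text
t: 21.02
tool_pos: [0.4542, -0.0541, 0.1563]
orientation: [-0.001, -3.14, 0.001]
force: [0.2, -0.1, -2.2]
opening: 0.0394
gripper_force: 30.0
```

```bash
cat > f.py <<'E'
from h import *
im,d,X,s,_=snap('wrist'); print(s['t'],s['tool_pos'],s['force'],s['opening'],s['gripper_force'])
W=X.reshape(-1,3); r=np.hypot(W[:,0]-.4268,W[:,1]+.0537)
for lo,hi,n in [(0,.011,'axle top (78)'),(.0185,.0215,'ring (56.5)'),(.033,.039,'flange')]:
    k=W[(r>lo)&(r<hi)&(W[:,0]<.435)]; print(n,np.percentile(k[:,2],[5,25,50,75,95]).round(4))
k=W[(r<.03)&(abs(W[:,2]-.0565)<.004)&(W[:,0]<.44)]; print('ring outer',len(k),cv2.minEnclosingCircle(k[:,:2].astype(np.float32)))
f=W[(r<.05)&(W[:,2]>.005)&(W[:,2]<.02)]; print('flange',cv2.minEnclosingCircle(f[:,:2].astype(np.float32)))
t=W[(r<.03)&(abs(W[:,2]-.078)<.003)]; print('axle',cv2.minEnclosingCircle(t[:,:2].astype(np.float32)))
E
python3 f.py
```

```text
21.025 [ 0.45420913 -0.05405917  0.15634718] [ 0.1551983  -0.09551014 -2.19143307] 0.0394459027330821 29.957196414470673
axle top (78) [0.0786 0.2467 0.2572 0.2633 0.2665]
ring (56.5) [0.0566 0.2457 0.2509 0.2601 0.2662]
flange [0.0099 0.2461 0.2536 0.2557 0.2663]
ring outer 523 ((0.42687639594078064, -0.053904615342617035), 0.022212272509932518)
flange ((0.4268750548362732, -0.0538313090801239), 0.04105724021792412)
axle ((0.4349021911621094, -0.054338209331035614), 0.022887585684657097)
```

```bash
sed -i "s/W=X.reshape(-1,3);/W=X.reshape(-1,3); W=W[W[:,2]<.1];/" f.py; python3 f.py
```

```text
21.075 [ 0.4541911  -0.05404182  0.15632464] [-1.12442624 -0.37209736 -1.57694191] 0.03947426819386122 29.957351982593536
axle top (78) [0.0773 0.0779 0.0783 0.0788 0.0794]
ring (56.5) [0.0464 0.0561 0.0567 0.0572 0.058 ]
flange [0.0083 0.0092 0.01   0.011  0.0146]
ring outer 521 ((0.4267547130584717, -0.053933337330818176), 0.022219253703951836)
flange ((0.4268866777420044, -0.05356227979063988), 0.04098539799451828)
axle ((0.4349379539489746, -0.05464355647563934), 0.022976845502853394)
```

```bash
python3 -c "
from plant import robot
print(robot.close_job())"
```

```text
the job is handed in; nothing more can be done
None
```

I handed the job in at about 21 s: the cap is in the shut drawer and the pliers hold the ring fully spread at the groove. By the last camera check the ring is about 0.4 mm off the axle line and 0.1 mm off mid height, with no sign of pressing on the drive. The hand-in gave no verdict, and I did not re-measure the bystanders.

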